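Take the red twine reel off the rack and shut the keeper

ROBOT

A 6-joint arm with a two-finger parallel gripper is mounted at the origin on a cart in front of the work surface, level with it; the furniture and walls round the work are solid. World frame = base frame: x ahead of the robot, y to its left, z up, the work surface at z = 0. Lengths are in m, angles in degrees, forces in N, time in s.
With the tool pointing down it reaches from about 0.25 to 0.725 m from the base axis. Payload 9.7 kg.
Tool frame: the origin (TCP) lies at the very end of the fingers, on their centre line; the grasp point (between the pads) lies 19 mm behind it; z points along the fingers, y is the line along which they close (so a half turn about z gives the same grasp; the last joint's range is limited). The gripper opens to 85 mm and grips with 20 to 120 N. Pads are 22 mm wide; open, the fingers measure 114 mm over their backs; the gripper's body (76 mm by 85 mm) begins 54 mm behind the grasp point. The pads swing forward as they close: fully open they stand 13 mm farther back than shut.
Start: joints at [76.662, 4.979, 10.078, 95.1, 0, 90], TCP at [0.127, 0.535, 0.231] pointing down, gripper open.
Joint ranges: [-179.16, 179.16], [-48.56, 103.87], [-65.8, 70.77], [-126.05, 130.52], [-82.76, 87.17], [-180, 180]. Speed limits (degrees/s): [127.2, 127.2, 147.25, 180, 180, 180].

INTERFACE

Orientations are given as [roll, pitch, yaw] about the fixed x, y, z axes, in that order (R = Rz(yaw) Ry(pitch) Rx(roll)).
In Python, from workcell import bot gives the robot as it stands.
- The arm moves only by the tool step_arm, never from a script. Its argument "targets" is a list of rows, each a list of 3 entries, a list of its own where there are three numbers: the opening, from 0 (shut) to 1 (fully open), then the shift along the world's x, y, z in mm, then the turn, a rotation vector about the world's x, y, z in rad. In form: [[grip, [tx, ty, tz], [wx, wy, wz]], ...]. A call has 1 to 8 rows; each row is the pose to reach, as a shift and turn from the pose commanded when the call began; what a row does not reach only later rows make up. A row lasts 1/10 s, in which the tool goes at most 50 mm and 8.59 degrees, less where a joint would pass 70% of its speed; a pose out of reach is approached as far as the arm can. A call with a gripper value outside its range is refused whole. The fingers move at their own pace and stop on an object; "force" is the grip in N (left out, the last holds). Time passes only in rows, so rows that repeat a pose let the fingers close. It gives the time, the measured TCP pose, the force, the opening and the grip force at its end, in the units of the state.
- bot.get_obs(): the state, without advancing time (a new reading comes with each control period).
- bot.camera(name): name is "side" or "top" or "wrist"; returns (picture, depth): 480x640x3 uint8, red, green, blue; 480x640 float32, m along the optical axis (not along the pixel's ray), 0 where there is no reading.
- bot.camera_params(name): a dict with "K" (3x3 intrinsics, pixels), "k1" (the pictures are not rectified: a ray, as slopes to the right and down, at radius r is drawn at 1 + k1 r^2 times it, then the intrinsics apply), "R" (3x3) and "t" (3): a world point X has camera coordinates R X + t. Camera axes: x right, y down, z forward; pixel columns grow to the right and rows downward; lengths in m; the calibration is good to about 2 mm. A picture is of the moment at which its call begins: read the wrist's pose just before it. camera_params takes no time and is no camera call; for the wrist camera it gives the pose at the moment of the call.
- bot.job_done(): hands the job in; it is judged then, once.
The state is a dict: "time": time; "q": joint angles; "qd": joint speeds; "joint_efforts": joint torques, N m; "ee_pos": TCP position; "tcp_rot": TCP orientation; "wrist_force": force on the tool from outside, world axes, zero at the start; "torque": the same for the moment, N m; "opening": finger opening in m; "grasp_force": force on a finger pad.
Only numpy, scipy, OpenCV 4.12 (cv2) and the standard library are available. Lean on these libraries where they do the work, as an engineer would, in place of code of your own. Each camera call takes 0.05 s, during which the arm holds its last target. There are 200 camera calls.

TASK

Get the red reel of kitchen twine out for use: swing the keeper bar out of the way, slide the red reel straight up off its post from under the shelf, and set it down (do not drop it) standing upright in the middle of the coaster. Then swing the keeper bar fully shut over the posts until its end rests in the catch, so that the blue reel, which stays on its post, is held. Do not disturb the mill, the mug or the glass jar, and let go of everything at the end.

Things in the scene. Friction and masses are not known exactly. Their poses are not given: they have to be found in the camera images.
- twine_rack: Fixed wooden rack, open in front; sizes in mm. Origin on the worktop, midway under the two posts; x points into the rack, y left, z up. Deck 18 thick (x -55 to 145, y +-165), cheeks at y +-151 to +-165 from x 36 back, back panel at x 131. Two upright steel posts, 18 diameter, at x 0, y +50 and -50, from the deck to z 76, rounded tops. Hinge stud (16 diameter) at x 0, y 125, to z 81.
- shelf_edge (a point): Middle of the lower front edge of the rack's shelf board, exactly above the line of the posts (axes as the rack): underside at z 250 mm, board from x 0 to 145 mm, y +-173 mm, jars on it up to z 375 mm. No tool can reach the posts from straight above: tilt it 35 to 45 degrees, the hand leaning out of the open front (-x of the rack).
- post_left_top (a point): Top centre of the left post (z 76 mm); axes as the rack.
- post_right_top (a point): Top centre of the right post (z 76 mm); axes as the rack.
- keeper (a joint): Angle of the keeper bar, rad: 0 = shut (over both posts, end in the catch, hard stop), growing as it swings out of the open front towards the robot about a vertical axis; 1.57 = straight out of the front; stop at 1.8. Light friction (0.06 N m, 0.5 N at the knob), no spring: it stays where it is left. Starts part open, in the way.
- keeper_hinge (a point): Point on the keeper's vertical hinge axis at the bar's height (88 mm above the worktop), at x 0, y +125 mm of the rack.
- keeper_knob (a point): Centre (z 116 mm) of the yellow knob standing upright on the keeper bar, 125 mm from the hinge: round pin, 16 mm diameter, z 100 to 130 mm. The steel bar is 10 mm thick, centre at z 88 mm, 252 mm long from the hinge; 7 mm above the post tops, 15 mm above the reels. Pinch the knob with the tilted tool and lead it in an arc; it may turn between the pads.
- catch (a point): Where the bar rests in the catch when shut, 88 mm above the worktop, at x 0, y -118 mm of the rack. The catch is a dark steel bracket 12 mm wide: x -6 to 27 mm, a rest under the bar and a backstop behind it up to z 103 mm.
- red_reel: Reel wound with red twine, rigid: outside diameter 54 mm, wound height 46 mm, card core 33 mm diameter standing up to 50 mm, bore 24 mm right through, about 0.11 kg. Origin: centre of its underside; z is its axis, up. Starts on one of the two posts, standing on the deck (underside at z 18 mm); it must rise about 60 mm to be clear of the post.
- blue_reel: The same reel wound with blue twine, on the other post. It stays there.
- coaster: Flat brown wooden coaster, 90 x 110 mm, 7 mm thick, fixed to the worktop. Origin: centre of its underside.
- mill: Dark brown turned wooden mill, 58 mm diameter, 120 mm tall, stands loose beside the coaster. Origin: centre of its underside.
- mug: White mug, 64 mm diameter, 67 mm tall, handle towards its -y, 92 mm over all in y, stands loose. Origin: at the underside, in the middle of the 64 x 92 mm outline.
- jar: Round glass jar with cap, 67 mm diameter, 70 mm tall, stands loose. Origin: centre of its underside.
There are look-alikes about, which are no part of the job. Of the things that look like the red_reel, the larger one is meant.

How it is judged:
By the outcome, as a careful person would: the job done as asked, in the order asked, and still so for the second after the job is handed in, with the robot touching nothing.
It also fails if it takes over 72 s, if anything falls off the work surface, if the arm or the gripper's body presses on something with over 40 N, if the wrist force passes 120 N, or if a joint passes its speed limit or range.

## Working session

There is one attempt and no reset: what is moved stays moved. The work goes in short steps, Python scripts to look and compute and a tool call to move; the robot and the scene stay as the last step left them, time stands still between calls to the robot, and variables do not carry over. Pictures are saved under pics/ and viewed, at most 10 in all, crops included, and the job is handed in when it is done.

Besides the shell and the picture viewer there is one more tool, called by a JSON object that holds its "op" and its "data". step_arm: Moves the arm, as the interface text tells. Its arguments: {"type":"object","properties":{"targets":{"type":"array","items":{"type":"array"}},"force":{"type":"number"}},"required":["targets"]}

```bash
mkdir -p pics
cat > h.py <<'E'
import numpy as np, cv2
from workcell import bot
def snap(n):
    p=bot.camera_params(n); im,d=bot.camera(n); return im,d,p
def pts(d,p):
    h,w=d.shape; K=p["K"]; u,v=np.meshgrid(np.arange(w),np.arange(h))
    x=ray(u,v,p); X=x*d[...,None]
    return (X-np.array(p["t"]))@np.array(p["R"])
def ray(u,v,p):
    K=np.array(p["K"]); uv=np.stack([np.ravel(u),np.ravel(v)],1).astype(float)[:,None]
    x=cv2.undistortPoints(uv,K,np.array([p["k1"],0,0,0,0.]))[:,0]
    return np.c_[x,np.ones(len(x))].reshape(np.shape(u)+(3,))
def plane(u,v,p,z):
    R=np.array(p["R"]);t=np.array(p["t"]); c=-R.T@t
    d=ray(np.array(u,float),np.array(v,float),p)@R
    return c+d*((z-c[2])/d[...,2])[...,None]
E
python3 - <<'E'
from h import *
print(bot.get_obs())
for n in("top","side"):
    im,d,p=snap(n); cv2.imwrite(f"pics/{n}0.png",im[...,::-1]); np.savez(f"{n}0.npz",im=im,d=d,**p)
    print(n,p,(d>0).mean())
E
```

```text
{'time': 0.0, 'q': array([7.66605039e+01, 5.01020883e+00, 1.00352092e+01, 9.50990030e+01,
       2.26086440e-04, 9.00002919e+01]), 'qd': array([ 0.01334334,  0.05454122, -0.04184485, -0.03671474, -0.06499156,
       -0.00873623]), 'joint_efforts': array([-3.98313796e-04, -5.20394933e+01,  4.64798677e+01,  1.65694073e-02,
       -4.92892366e-05,  4.68901419e-06]), 'ee_pos': array([0.12684403, 0.53494551, 0.23059838]), 'tcp_rot': array([-1.79925997e+02, -2.25709261e-04,  1.66660212e+02]), 'wrist_force': array([ 0.30221966, -0.59042819,  0.36057939]), 'torque': array([-0.01643723,  0.07698823, -0.05784142]), 'grasp_force': 0.0, 'opening': 0.08544816391577455}
top {'K': array([[507.70315856,   0.        , 326.41603327],
       [  0.        , 507.70315856, 233.00177757],
       [  0.        ,   0.        ,   1.        ]]), 'k1': 0.03958316992438256, 'R': array([[ 0.01206677, -0.99991845,  0.00418066],
       [-0.98987727, -0.01253667, -0.14137121],
       [ 0.1414121 , -0.00243245, -0.98994783]]), 't': array([-0.10475252,  0.55973608,  1.30599316])} 0.9959440104166667
side {'K': array([[609.86907578,   0.        , 315.61835746],
       [  0.        , 609.86907578, 244.74423592],
       [  0.        ,   0.        ,   1.        ]]), 'k1': -0.15805692553987713, 'R': array([[-0.99866171, -0.0474455 , -0.02058414],
       [-0.01430001,  0.63580381, -0.77171823],
       [ 0.04970203, -0.77039109, -0.63563139]]), 't': array([0.54854811, 0.1986584 , 1.70331291])} 0.8908203125
```

View pics/top0.png

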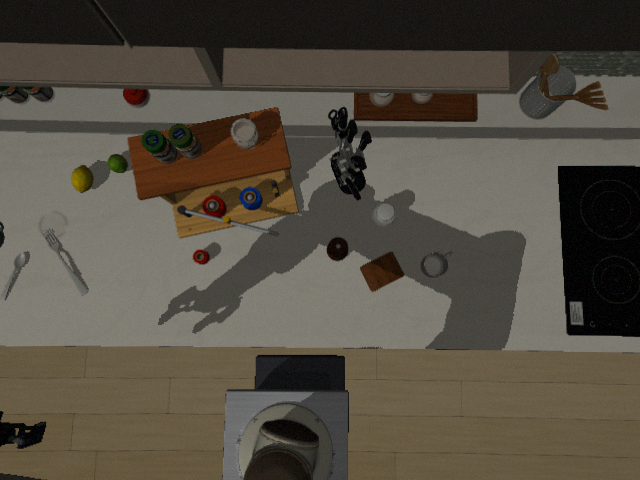

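View pics/side0.png

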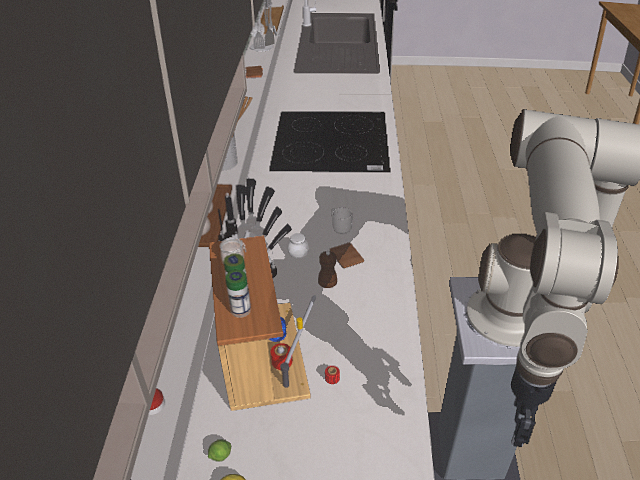

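The top view shows the rack with the hinge at (181,211), the knob at (228,220), the bar end at (278,234), the red reel at (214,205), the blue at (251,197), the small red look-alike at (201,257), the mill at (338,249) and the coaster at (382,270). The side view confirms this layout. Next I measure them.

```bash
cat > m.py <<'E'
from h import *
D={n:np.load(f"{n}0.npz") for n in("top","side")}
def comps(n,lo,hi,roi,amin=15):
    D_=D[n]; hsv=cv2.cvtColor(D_["im"],cv2.COLOR_RGB2HSV); m=cv2.inRange(hsv,lo,hi)
    x0,x1,y0,y1=roi; k=np.zeros_like(m);k[y0:y1,x0:x1]=m[y0:y1,x0:x1]
    c,l,s,ce=cv2.connectedComponentsWithStats(k); P=pts(D_["d"],D_)
    for i in range(1,c):
        if s[i,4]>=amin:
            q=P[l==i]; print(n,s[i],ce[i].round(1),"med",np.median(q,0).round(4),"lo",np.percentile(q,3,axis=0).round(3),"hi",np.percentile(q,97,axis=0).round(3))
for nm,lo,hi in(("red",(0,150,60),(8,255,255)),("blue",(105,120,50),(130,255,255)),("yellow",(20,170,120),(32,255,255))):
    print(nm); comps("top",lo,hi,(120,310,100,280)); comps("side",lo,hi,(200,360,220,420))
print("coaster"); comps("top",(5,90,30),(18,255,160),(355,410,245,295),60); comps("side",(5,90,30),(18,255,160),(326,372,235,275),60)
P=pts(D["top"]["d"],D["top"])
for nm,(u,v) in dict(mill=(338,249),mugA=(434,264),jarB=(383,213),worktop=(300,300),deck=(190,230),shelf=(220,170),coaster=(382,272),bar=(250,227)).items(): print(nm,P[v,u].round(3))
E
python3 m.py
python3 - <<'E'
import cv2
a=cv2.imread('pics/top0.png')[150:290,120:320]; b=cv2.imread('pics/side0.png')[230:410,200:380]
cv2.imwrite('pics/c0.png',cv2.resize(a,None,fx=4,fy=4,interpolation=3)[:600]); cv2.imwrite('pics/c1.png',cv2.resize(b,None,fx=3.3,fy=3.3,interpolation=3)[:600,:800])
E
```

```text
red
top [126 100  11   5  34] [131.5 101.5] med [0.8832 0.405  0.1212] lo [0.879 0.396 0.112] hi [0.887 0.418 0.128]
top [202 195  21  21 155] [212.5 204.8] med [0.6307 0.2011 0.0649] lo [0.602 0.177 0.045] hi [0.652 0.226 0.071]
top [193 250  14  14  91] [200.  256.4] med [0.4942 0.2338 0.0316] lo [0.478 0.219 0.019] hi [0.513 0.253 0.039]
side [270 343  21  27 224] [278.  356.2] med [0.6353 0.2205 0.0621] lo [0.609 0.179 0.026] hi [0.651 0.231 0.069]
side [289 359   3   8  16] [290.1 362.6] med [0.6037 0.213  0.031 ] lo [0.602 0.206 0.018] hi [0.607 0.216 0.04 ]
side [325 366  15  18 136] [331.7 376.5] med [0.498  0.2501 0.0245] lo [0.481 0.229 0.005] hi [0.513 0.257 0.038]
blue
top [240 187  21  22 220] [249.9 197.7] med [0.6478 0.1042 0.0644] lo [0.626 0.08  0.047] hi [0.675 0.13  0.07 ]
side [270 317  16  25 103] [280.7 331.6] med [0.6311 0.1178 0.0378] lo [0.625 0.09  0.022] hi [0.659 0.135 0.068]
yellow
top [223 216   5   6  22] [225.  218.7] med [0.5805 0.1536 0.1304] lo [0.575 0.149 0.066] hi [0.594 0.17  0.134]
side [297 318   6  11  55] [299.5 322.9] med [0.5792 0.1581 0.1238] lo [0.574 0.149 0.102] hi [0.586 0.164 0.133]
coaster
top [360 252  44  39 963] [381.1 271.4] med [ 0.4622 -0.2458  0.0069] lo [ 0.421 -0.294  0.001] hi [ 0.506 -0.198  0.013]
side [330 244  34  24 376] [348.5 256.4] med [ 0.4561 -0.2331  0.0081] lo [ 0.42  -0.283  0.002] hi [ 0.499 -0.19   0.015]
mill [ 0.511 -0.127  0.106]
mugA [ 0.485 -0.389  0.005]
jarB [ 0.611 -0.245  0.07 ]
worktop [ 0.385 -0.029  0.001]
deck [0.568 0.269 0.018]
shelf [0.667 0.141 0.269]
coaster [ 0.462 -0.248  0.009]
bar [0.566 0.097 0.095]
```

View pics/c0.png

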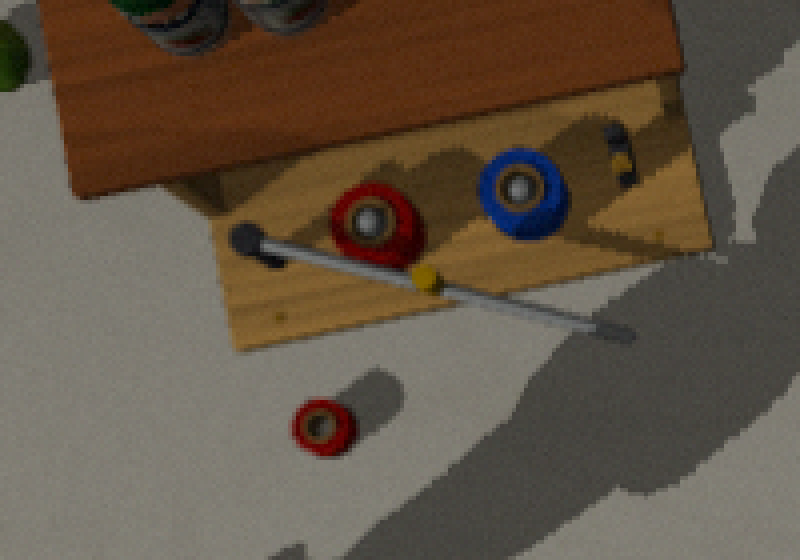

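View pics/c1.png

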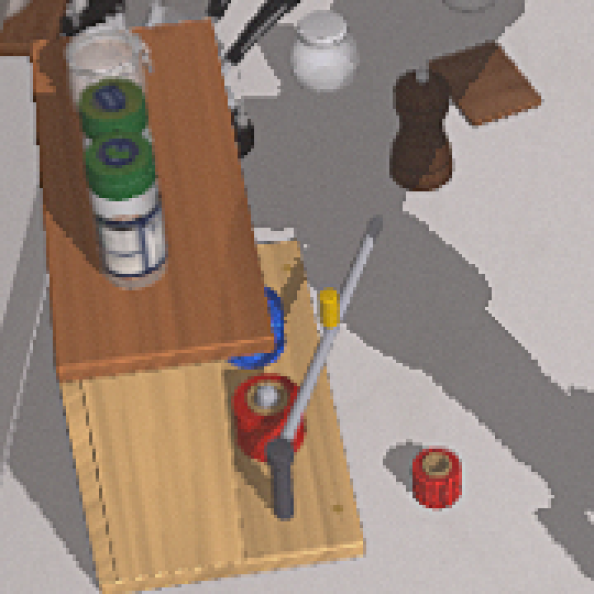

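The crops show the post tops at top-view pixels (212.5,205.5) and (250,197), the hinge cap at about (181.8,209.8), the knob at about (226.4,219.5), and the catch at about (275,189). The left post carries red. The coaster is clear, with the mill just to the left of it.

```bash
cat > n.py <<'E'
from m import D,P
from h import *
t=D["top"];s=D["side"];Ps=pts(s["d"],s)
pl=lambda u,v,z,n=t:plane(u,v,n,z)
L=pl(212.5,205.5,.076);R_=pl(250,197,.076);H=pl(181.8,209.8,.093);K=pl(226.4,219.5,.130);C=pl(275,189,.1)
print("posts",L,R_,np.linalg.norm((L-R_)[:2]),"hinge",H,"knob",K,np.linalg.norm((K-H)[:2]),"catch",C)
# side-view: pixel crop/3.3+(200,230)
f=lambda x,y:(200+x/3.3,230+y/3.3)
print("side L",pl(*f(267,397),.076,s),"knob",pl(*f(330,294),.13,s),"hinge",pl(*f(282,450),.093,s))
def tri(a,b):
    A=[];o=[]
    for n,(u,v) in((t,a),(s,b)):
        R=n["R"];c=-R.T@n["t"];d=ray(np.array(u,float),np.array(v,float),n)@R;d/=np.linalg.norm(d)
        M=np.eye(3)-np.outer(d,d);A.append(M);o.append(M@c)
    return np.linalg.solve(sum(A),sum(o))
print("tri post",tri((212.5,205.5),f(267,397)),"knob",tri((226.4,219.5),f(330,294)),"hinge",tri((181.8,209.8),f(282,450)))
# deck front & shelf edges by depth
z=P[...,2]
for nm,z0,z1,roi in(("deck",.012,.024,(170,305,150,240)),("shelf",.258,.28,(120,300,100,205)),("jarcap",.064,.076,(365,402,195,232)),("mill",.09,.14,(325,350,235,262)),("reelR",.060,.072,(200,226,193,218)),("reelB",.060,.072,(238,264,185,212)),("mug",.05,.075,(415,460,240,285)),("coaster",.0045,.011,(355,410,245,295))):
    x0,x1,y0,y1=roi;m=np.zeros(z.shape,bool);m[y0:y1,x0:x1]=True;m&=(z>z0)&(z<z1)
    q=P[m]
    if len(q)<5: print(nm,len(q));continue
    b=cv2.minAreaRect((q[:,:2]*1000).astype(np.float32));print(nm,len(q),"rect",np.round(b[0],1),np.round(b[1],1),round(b[2],1),"z",np.median(q[:,2]).round(4), cv2.boxPoints(b).round(0).tolist())
hsv=cv2.cvtColor(t["im"],cv2.COLOR_RGB2HSV);m=cv2.inRange(hsv,(5,90,30),(18,255,160));k=0*m;k[245:295,355:410]=m[245:295,355:410]
c=max(cv2.findContours(k,0,1)[0],key=cv2.contourArea)[:,0]
q=plane(c[:,0],c[:,1],t,.007);b=cv2.minAreaRect((q[:,:2]*1000).astype(np.float32));print("coaster col",b)
m=cv2.inRange(hsv,(5,90,30),(18,255,160));k=0*m
hs=cv2.cvtColor(s["im"],cv2.COLOR_RGB2HSV);m=cv2.inRange(hs,(5,90,30),(18,255,160));k[235:275,326:372]=m[235:275,326:372]
E
python3 n.py | grep -v -e "^top" -e "^side \["
```

```text
red
blue
yellow
coaster
mill [ 0.511 -0.127  0.106]
mugA [ 0.485 -0.389  0.005]
jarB [ 0.611 -0.245  0.07 ]
worktop [ 0.385 -0.029  0.001]
deck [0.568 0.269 0.018]
shelf [0.667 0.141 0.269]
coaster [ 0.462 -0.248  0.009]
bar [0.566 0.097 0.095]
posts [0.62409669 0.19833762 0.076     ] [0.64792113 0.10217292 0.076     ] 0.09907196246935228 hinge [0.60852434 0.27189694 0.093     ] knob [0.57875479 0.15037627 0.13      ] 0.1251139501506647 catch [0.66454962 0.03533824 0.1       ]
side L [0.62499329 0.21084104 0.076     ] knob [0.57872253 0.15277    0.13      ] hinge [0.60716304 0.27574341 0.093     ]
tri post [0.62646528 0.20095492 0.06440873] knob [0.57901646 0.15078728 0.12792663] hinge [0.60835761 0.27286703 0.08963839]
deck 3980 rect [644.9 154.3] [125.9 332. ] 13.6 z 0.0187 [[545.0, 301.0], [623.0, -22.0], [745.0, 8.0], [667.0, 330.0]]
shelf 7608 rect [709.2 169. ] [146.3 347.5] 13.5 z 0.2667 [[598.0, 321.0], [679.0, -17.0], [821.0, 17.0], [740.0, 355.0]]
jarcap 245 rect [ 617.9 -251. ] [44.9 44.5] 25.3 z 0.0696 [[588.0, -240.0], [607.0, -281.0], [648.0, -262.0], [629.0, -221.0]]
mill 304 rect [ 517.1 -126.1] [46.2 48. ] 0.5 z 0.1059 [[494.0, -102.0], [494.0, -150.0], [540.0, -150.0], [540.0, -102.0]]
reelR 286 rect [628.8 200.3] [53.2 51.8] 74.6 z 0.0656 [[597.0, 181.0], [647.0, 168.0], [661.0, 219.0], [611.0, 233.0]]
reelB 292 rect [651.7 103.7] [52.8 52.7] 2.4 z 0.0654 [[624.0, 129.0], [626.0, 76.0], [679.0, 78.0], [677.0, 131.0]]
mug 158 rect [ 479.5 -386.2] [64.  75.2] 2.1 z 0.0631 [[446.0, -350.0], [449.0, -425.0], [513.0, -423.0], [510.0, -347.0]]
coaster 875 rect [ 469.1 -248.9] [132.  146.5] 0.7 z 0.0071 [[402.0, -176.0], [404.0, -323.0], [536.0, -321.0], [534.0, -175.0]]
coaster col ((464.1449279785156, -247.4893798828125), (73.82833862304688, 99.63381958007812), 27.199987411499023)
```

```bash
cat > g.py <<'E'
from h import *
from scipy.spatial.transform import Rotation as Ro
O=np.array([.638,.1515,0]);YAW=13.6
def Rr(): return Ro.from_euler('z',YAW,degrees=True).as_matrix()
def rack(x,y,z): return O+Rr()@np.array([x,y,z])/1000
def tool(tilt,yaw=YAW):
    return Ro.from_euler('z',yaw,degrees=True)*Ro.from_euler('y',-tilt,degrees=True)*Ro.from_matrix([[-1,0,0],[0,1,0],[0,0,-1]])
def go(grasp,tilt=40,yaw=YAW,back=0,o=None):
    """shift mm/rotvec from present pose so that the grasp point is at grasp, backed off by back mm"""
    o=o or bot.get_obs(); T=tool(tilt,yaw); z=T.as_matrix()[:,2]
    tcp=np.array(grasp)+z*(.019-back/1000)
    c=Ro.from_euler('xyz',o["tcp_rot"],degrees=True)
    print("shift",((tcp-o["ee_pos"])*1000).round(1).tolist(),"turn",(T*c.inv()).as_rotvec().round(3).tolist(),"tcp",tcp.round(4),"z",z.round(3))
E
python3 - <<'E'
from g import *
print(rack(0,50,0),rack(0,-50,0),rack(0,125,0))
go([.579,.151,.121],back=90)
E
```

```text
[0.62624289 0.20009805 0.        ] [0.64975711 0.10290195 0.        ] [0.60860724 0.27299513 0.        ]
shift [407.8, -394.7, -55.2] turn [0.003, -0.704, 0.451] tcp [0.5346 0.1403 0.1754] z [ 0.625  0.151 -0.766]
```

{"op": "step_arm", "data": {"targets": [[0.6,[45,-45,20],[0,-0.09,0.06]],[0.6,[80,-80,20],[0,-0.18,0.11]],[0.6,[115,-115,20],[0,-0.27,0.17]],[0.6,[150,-150,20],[0,-0.36,0.23]],[0.6,[185,-185,20],[0,-0.44,0.28]],[0.6,[220,-215,10],[0,-0.53,0.34]],[0.6,[255,-245,0],[0,-0.62,0.4]],[0.6,[290,-275,-10],[0.003,-0.704,0.451]]]}}

```text
time: 0.9
ee_pos: [0.4138, 0.2625, 0.2224]
tcp_rot: [-179.9, 40.2, -166.1]
wrist_force: [1.2, 1.0, -0.5]
opening: 0.0513
grasp_force: 0.0
```

{"op": "step_arm", "data": {"targets": [[0.6,[30,-30,-10],[0,0,0]],[0.6,[60,-60,-20],[0,0,0]],[0.6,[90,-90,-32],[0,0,0]],[0.6,[118,-120,-45],[0,0,0]],[0.6,[118,-120,-45],[0,0,0]],[0.6,[118,-120,-45],[0,0,0]]]}}

```text
time: 1.5
ee_pos: [0.5309, 0.1422, 0.1763]
tcp_rot: [179.9, 39.9, -166.6]
wrist_force: [-0.4, 0.3, -0.6]
opening: 0.0512
grasp_force: 0.0
```

Run:
```python
from g import *
o=bot.get_obs();print(o["time"],o["q"].round(1),o["ee_pos"],o["tcp_rot"],o["wrist_force"])
go([.579,.151,.121],back=90)
im,d,p=snap("wrist"); cv2.imwrite("pics/w1.png",im[...,::-1]); np.savez("wrist1.npz",im=im,d=d,**p)
hsv=cv2.cvtColor(im,cv2.COLOR_RGB2HSV)
P=pts(d,p)
for nm,lo,hi in(("yellow",(20,150,80),(34,255,255)),("red",(0,150,40),(8,255,255)),("blue",(105,120,40),(130,255,255))):
    m=cv2.inRange(hsv,lo,hi);c,l,s,ce=cv2.connectedComponentsWithStats(m)
    for i in range(1,c):
        if s[i,4]>150: print(nm,s[i],ce[i],np.median(P[l==i],0).round(4),P[l==i].min(0).round(3),P[l==i].max(0).round(3))
```

```text
1.5 [ 15.7 -35.7 -39.2  46.7  -1.4   1.8] [0.53092047 0.1421872  0.17628048] [ 179.90301989   39.8631699  -166.58646316] [-0.39864831  0.26429949 -0.55083787]
shift [3.7, -1.9, -0.9] turn [-0.001, -0.003, 0.002] tcp [0.5346 0.1403 0.1754] z [ 0.625  0.151 -0.766]
yellow [ 302  216   29   56 1440] [315.94027778 244.225     ] [0.5746 0.1514 0.119 ] [0.392 0.109 0.017] [0.766 0.211 0.242]
yellow [130 237  21  12 197] [140.27411168 242.39593909] [0.6631 0.0377 0.0793] [0.658 0.031 0.076] [0.672 0.044 0.081]
yellow [621 257  19  46 547] [633.00365631 282.72943327] [0.6938 0.5407 0.0387] [0.392 0.109 0.011] [0.721 0.561 0.242]
red [ 452    2   76   86 3636] [486.73569857  39.28520352] [0.4867 0.2272 0.0297] [0.392 0.109 0.001] [0.514 0.254 0.242]
red [ 328  162   72   62 3113] [364.74204947 189.87504015] [0.6034 0.1951 0.0449] [0.392 0.109 0.017] [0.64  0.239 0.242]
red [329 220  60  26 371] [349.39892183 235.26684636] [0.6409 0.1875 0.0635] [0.392 0.109 0.017] [0.721 0.255 0.242]
blue [221 163  51  20 426] [247.95774648 170.32629108] [0.625  0.109  0.0247] [0.392 0.088 0.02 ] [0.639 0.128 0.242]
blue [ 200  183   73   64 2474] [235.3047696  211.83387227] [0.6328 0.1025 0.0625] [0.392 0.078 0.031] [0.677 0.132 0.242]
```

View pics/w1.png

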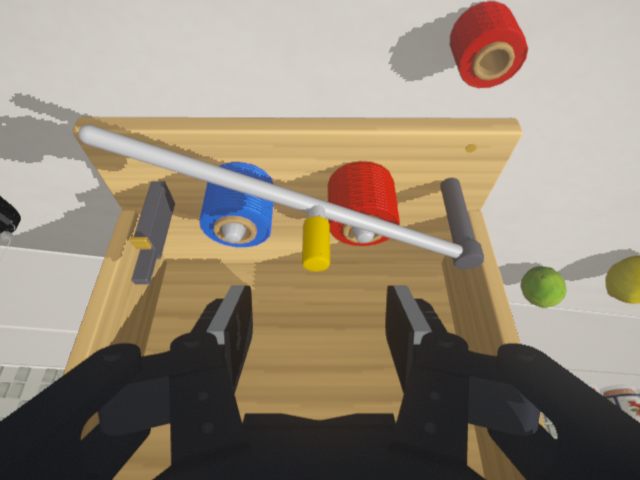

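The wrist picture shows the knob from about (316,218) to (316,265), the post tops at about (364,235) and (233,232), the hinge cap at about (467,250), and the catch at (148,235). Everything is clear.

Run:
```python
from g import *
p=np.load("wrist1.npz"); print("cam",-p["R"].T@p["t"])
for nm,u,v,z in(("L",364,235,.076),("R",233,232,.076),("hinge",468,248,.095),("knobtop",315.5,264,.130),("knobbase",316.5,215,.1),("knobmid",316,243,.116)): print(nm,plane(u,v,p,z).round(4))
P=pts(p["d"],p); hsv=cv2.cvtColor(p["im"],cv2.COLOR_RGB2HSV)
m=cv2.inRange(hsv,(20,150,80),(34,255,255))>0; m[:, :295]=0;m[:,350:]=0
q=P[m];q=q[(q[:,2]>.102)&(q[:,2]<.128)&(abs(q[:,0]-.578)<.03)];print("knob surf",np.median(q,0),q.min(0),q.max(0))
go([.580,.151,.121],back=0)
```

```text
cam [0.39158309 0.10871792 0.24166275]
L [0.6199 0.1983 0.076 ]
R [0.6384 0.104  0.076 ]
hinge [0.5923 0.2627 0.095 ]
knobtop [0.579  0.1521 0.13  ]
knobbase [0.5735 0.1513 0.1   ]
knobmid [0.579  0.1524 0.116 ]
knob surf [0.57399274 0.15084966 0.11567405] [0.57140859 0.14439789 0.10201218] [0.58200401 0.16025635 0.12797367]
shift [61.1, 10.5, -70.6] turn [-0.001, -0.002, 0.0] tcp [0.5919 0.1539 0.1064] z [ 0.625  0.151 -0.766]
```

{"op": "step_arm", "data": {"targets": [[0.6,[20,4,-23],[0,0,0]],[0.6,[40,8,-46],[0,0,0]],[0.6,[52,10,-60],[0,0,0]],[0.6,[61,11.5,-70],[0,0,0]],[0.6,[61,11.5,-70],[0,0,0]]]}}

```text
time: 2.05
ee_pos: [0.5911, 0.1567, 0.1058]
tcp_rot: [179.9, 39.8, -166.3]
wrist_force: [-1.4, -0.2, 0.3]
opening: 0.0512
grasp_force: 0.0
```

{"op": "step_arm", "data": {"force": 25, "targets": [[0.1,[0,0,0],[0,0,0]],[0.1,[0,0,0],[0,0,0]],[0.1,[0,0,0],[0,0,0]],[0.1,[0,0,0],[0,0,0]],[0.1,[0,0,0],[0,0,0]]]}}

```text
time: 2.55
ee_pos: [0.5924, 0.1551, 0.1089]
tcp_rot: [179.9, 40.1, -166.4]
wrist_force: [-2.2, -1.8, 4.2]
opening: 0.0148
grasp_force: 25.8
```

Run:
```python
from g import *
h=np.array([.6086,.273]);k=np.array([.5805,.152])
r=k-h;print(np.linalg.norm(r))
for a in range(0,73,6):
    c,s=np.cos(np.radians(-a)),np.sin(np.radians(-a)); print(a,((np.array([[c,-s],[s,c]])@r-r)*1000).round(1))
```

```text
0.12422000644018662
0 [0. 0.]
6 [-12.5   3.6]
12 [-24.5   8.5]
18 [-36.   14.6]
24 [-46.8  21.9]
30 [-56.7  30.3]
36 [-65.8  39.6]
42 [-73.7  49.9]
48 [-80.6  60.9]
54 [-86.3  72.6]
60 [-90.7  84.8]
66 [-93.9  97.5]
72 [-95.7 110.3]
```

{"op": "step_arm", "data": {"targets": [[0.1,[-6,2,0],[0,0,0]],[0.1,[-12.5,3.6,0],[0,0,0]],[0.1,[-18.5,6,0],[0,0,0]],[0.1,[-24.5,8.5,0],[0,0,0]],[0.1,[-30.2,11.5,0],[0,0,0]],[0.1,[-36,14.6,0],[0,0,0]],[0.1,[-41.5,18,0],[0,0,0]],[0.1,[-46.8,21.9,0],[0,0,0]]]}}

```text
time: 3.35
ee_pos: [0.5453, 0.1753, 0.1086]
tcp_rot: [-179.9, 40.1, -166.5]
wrist_force: [-7.9, -15.2, 10.8]
opening: 0.0151
grasp_force: 27.0
```

{"op": "step_arm", "data": {"targets": [[0.1,[-5,4,0],[0,0,0]],[0.1,[-9.9,8.4,0],[0,0,0]],[0.1,[-14.5,13,0],[0,0,0]],[0.1,[-19,17.7,0],[0,0,0]],[0.1,[-23,22.8,0],[0,0,0]],[0.1,[-26.9,28,0],[0,0,0]],[0.1,[-30.4,33.5,0],[0,0,0]],[0.1,[-33.8,39,0],[0,0,0]]]}}

```text
time: 4.15
ee_pos: [0.5113, 0.216, 0.1081]
tcp_rot: [179.9, 40.1, -166.5]
wrist_force: [0.0, -3.9, 7.6]
opening: 0.0148
grasp_force: 26.5
```

{"op": "step_arm", "data": {"targets": [[0.1,[-2.9,5.8,0],[0,0,0]],[0.1,[-5.7,11.7,0],[0,0,0]],[0.1,[-8,17.8,0],[0,0,0]],[0.1,[-10.1,23.9,0],[0,0,0]],[0.1,[-11.8,30.2,0],[0,0,0]],[0.1,[-13.3,36.6,0],[0,0,0]],[0.1,[-14.3,43,0],[0,0,0]],[0.1,[-15.1,49.4,0],[0,0,0]]]}}

```text
time: 4.95
ee_pos: [0.4962, 0.2658, 0.1076]
tcp_rot: [179.9, 40.0, -166.4]
wrist_force: [6.0, -2.2, 2.5]
opening: 0.0147
grasp_force: 26.3
```

{"op": "step_arm", "data": {"targets": [[0.6,[0,0,0],[0,0,0]],[0.6,[0,0,0],[0,0,0]],[0.6,[0,0,0],[0,0,0]],[0.6,[-25,-6,30],[0,0,0]],[0.8,[-50,-12,60],[0,0,0]],[1,[-50,-60,70],[0,0,0]],[1,[-30,-95,70],[0,0,0]],[1,[-30,-95,70],[0,0,0]]]}}

```text
time: 5.75
ee_pos: [0.4676, 0.1663, 0.1784]
tcp_rot: [179.9, 40.1, -166.8]
wrist_force: [0.7, 0.0, -0.1]
opening: 0.085
grasp_force: 0.0
```

Run:
```python
from g import *
o=bot.get_obs();print(o["time"],o["q"].round(1),o["ee_pos"],o["wrist_force"])
im,d,p=snap("wrist"); cv2.imwrite("pics/w2.png",im[...,::-1]); np.savez("wrist2.npz",im=im,d=d,**p)
im,d,p=snap("top");np.savez("top2.npz",im=im,d=d,**p);cv2.imwrite("pics/t2.png",im[...,::-1])
```

```text
5.75 [ 23.2 -44.7 -43.3  51.7  -6.3   7.6] [0.46758578 0.16625819 0.17840081] [ 0.6541343   0.00367125 -0.0952118 ]
```

View pics/w2.png

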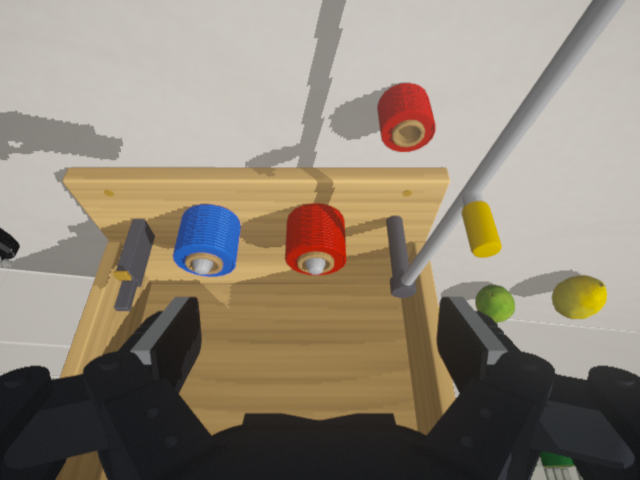

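The bar now stands straight out of the front. The red reel's top is at about (316,260), the blue's at about (202,262), and the post top is at about (316,265). I take the reel position from the wrist and top views.

Run:
```python
from g import *
t=np.load("top2.npz");w=np.load("wrist2.npz")
for nm,p,roi in(("wrist",w,(280,350,195,285)),("top",t,(195,232,188,222))):
    P=pts(p["d"],p);x0,x1,y0,y1=roi;m=np.zeros(p["d"].shape,bool);m[y0:y1,x0:x1]=1
    hsv=cv2.cvtColor(p["im"],cv2.COLOR_RGB2HSV);r=(cv2.inRange(hsv,(0,120,30),(9,255,255))>0)&m
    z=P[...,2]; a=P[m&(z>.055)&(z<.075)&(np.hypot(P[...,0]-.626,P[...,1]-.2)<.04)]
    (c,rad)=cv2.minEnclosingCircle((a[:,:2]*1000).astype(np.float32));print(nm,"top disc",c,rad,"z",np.percentile(a[:,2],[10,50,90]))
    s=P[r&(z>.022)&(z<.060)]; A=np.c_[2*s[:,:2],np.ones(len(s))];f=np.linalg.lstsq(A,(s[:,:2]**2).sum(1),rcond=None)[0]
    print(" side fit",f[:2],np.sqrt(f[2]+f[:2]@f[:2]),len(s),s.min(0),s.max(0))
    v,u=np.nonzero(r);print(" red px",u.min(),u.max(),v.min(),v.max())
for uv in((316,266),(202,265)): print("post",plane(*uv,w,.076))
A=[];B=[]
for p,uv in((w,(316,265)),(t,(212.5,205.5))):
    R=p["R"];c=-R.T@p["t"];d=ray(np.float64(uv[0]),np.float64(uv[1]),p)@R;d/=np.linalg.norm(d);M=np.eye(3)-np.outer(d,d);A.append(M);B.append(M@c)
print("tri",np.linalg.solve(sum(A),sum(B)))
```

```text
wrist top disc (625.9342041015625, 200.7776336669922) 28.067310333251953 z [0.05829029 0.06363717 0.06793953]
 side fit [0.62654905 0.20097672] 0.026950587477318554 2035 [0.59781109 0.17368266 0.02205174] [0.63080027 0.22679464 0.05999936]
 red px 285 346 203 274
top top disc (628.3987426757812, 199.77789306640625) 28.065916061401367 z [0.06080493 0.06522867 0.07076895]
 side fit [0.62738707 0.20017553] 0.02594635880844994 64 [0.60009672 0.17292986 0.02391858] [0.65281776 0.23503265 0.05980924]
 red px 202 225 195 218
post [0.61456711 0.19902406 0.076     ]
post [0.63482013 0.10511821 0.076     ]
tri [0.62551039 0.20079029 0.06850899]
```

Run:
```python
from g import *
for b in (100,40,0): go([.6268,.2006,.048],back=b)
```

```text
shift [109.7, 19.4, -67.1] turn [-0.001, -0.001, 0.003] tcp [0.5762 0.1884 0.11  ] z [ 0.625  0.151 -0.766]
shift [147.2, 28.5, -113.1] turn [-0.001, -0.001, 0.003] tcp [0.6137 0.1974 0.0641] z [ 0.625  0.151 -0.766]
shift [172.2, 34.5, -143.7] turn [-0.001, -0.001, 0.003] tcp [0.6387 0.2035 0.0334] z [ 0.625  0.151 -0.766]
```

{"op": "step_arm", "data": {"targets": [[0.82,[40,8,-25],[0,0,0]],[0.82,[80,14,-50],[0,0,0]],[0.82,[110,19.5,-67],[0,0,0.003]],[0.82,[128,24,-90],[0,0,0.003]],[0.82,[147,28.5,-113],[0,0,0.003]],[0.82,[160,31.5,-128],[0,0,0.003]],[0.82,[172,34.5,-144],[0,0,0.003]],[0.82,[172,34.5,-144],[0,0,0.003]]]}}

```text
time: 6.65
ee_pos: [0.6367, 0.2061, 0.029]
tcp_rot: [179.9, 39.6, -166.1]
wrist_force: [-0.6, -0.4, -0.1]
opening: 0.0699
grasp_force: 0.0
```

Run:
```python
from g import *
o=bot.get_obs();print(o["ee_pos"],o["tcp_rot"],o["wrist_force"],o["opening"]);go([.6268,.2006,.048])
```

```text
[0.63666767 0.20607105 0.0289841 ] [ 179.93431127   39.62867035 -166.1199035 ] [-0.61364512 -0.3684053  -0.12065364] 0.06991673690933517
shift [2.0, -2.6, 4.5] turn [0.001, -0.007, -0.006] tcp [0.6387 0.2035 0.0334] z [ 0.625  0.151 -0.766]
```

{"op": "step_arm", "data": {"targets": [[0.82,[0,0,0],[0,0,0]],[0.82,[0,0,0],[0,0,0]]]}}

```text
time: 6.85
ee_pos: [0.638, 0.2056, 0.0342]
tcp_rot: [179.9, 40.0, -166.2]
wrist_force: [-0.3, -0.5, -0.5]
opening: 0.07
grasp_force: 0.0
```

{"op": "step_arm", "data": {"force": 40, "targets": [[0.4,[0,0,0],[0,0,0]],[0.4,[0,0,0],[0,0,0]],[0.4,[0,0,0],[0,0,0]],[0.4,[0,0,0],[0,0,0]]]}}

```text
time: 7.25
ee_pos: [0.6387, 0.2052, 0.0351]
tcp_rot: [179.9, 40.1, -166.3]
wrist_force: [-6.3, -0.6, 7.6]
opening: 0.0532
grasp_force: 42.7
```

{"op": "step_arm", "data": {"targets": [[0.4,[0,0,10],[0,0,0]],[0.4,[0,0,20],[0,0,0]],[0.4,[0,0,30],[0,0,0]],[0.4,[0,0,40],[0,0,0]],[0.4,[0,0,50],[0,0,0]],[0.4,[0,0,60],[0,0,0]],[0.4,[0,0,70],[0,0,0]],[0.4,[0,0,76],[0,0,0]]]}}

```text
time: 8.05
ee_pos: [0.6386, 0.2049, 0.111]
tcp_rot: [179.9, 40.0, -166.3]
wrist_force: [0.1, -0.4, -1.0]
opening: 0.0533
grasp_force: 42.3
```

{"op": "step_arm", "data": {"targets": [[0.4,[-25,-10,2],[0,0,0]],[0.4,[-55,-20,2],[0,0,0]],[0.4,[-90,-35,2],[0,0,0]],[0.4,[-120,-55,2],[0,0,0]],[0.4,[-120,-55,2],[0,0,0]]]}}

```text
time: 8.55
ee_pos: [0.516, 0.1485, 0.1119]
tcp_rot: [179.9, 40.0, -166.3]
wrist_force: [1.0, 0.1, -0.4]
opening: 0.0526
grasp_force: 42.9
```

Run:
```python
from g import *
o=bot.get_obs();print(o["time"],o["q"].round(1),o["ee_pos"],o["tcp_rot"],o["wrist_force"],o["opening"])
im,d,p=snap("wrist"); cv2.imwrite("pics/w3.png",im[...,::-1]); np.savez("wrist3.npz",im=im,d=d,**p)
```

```text
8.55 [ 17.2 -37.6 -47.3  40.3  -2.2   2.7] [0.51603774 0.14849501 0.11186286] [ 179.91988726   40.03525476 -166.27915965] [ 0.96819739  0.09447001 -0.41733592] 0.052648461087418504
```

View pics/w3.png

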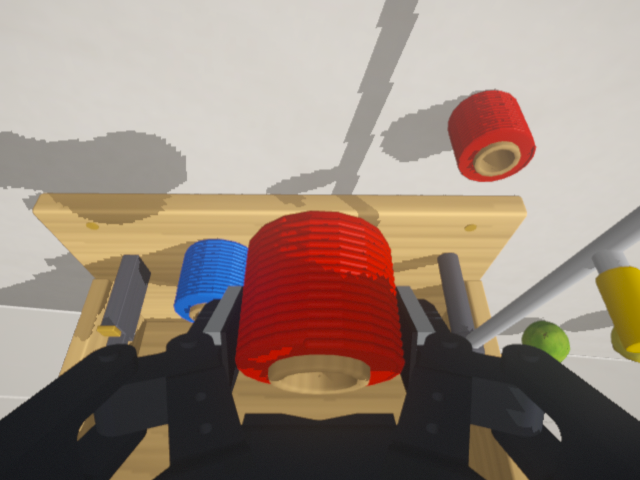

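The reel is held cleanly between the pads, upright, with the core at (320,375). Next I measure its lean and bottom height, and refine the coaster from the top view.

Run:
```python
from g import *
w=np.load("wrist3.npz");P=pts(w["d"],w);hsv=cv2.cvtColor(w["im"],cv2.COLOR_RGB2HSV)
r=cv2.inRange(hsv,(0,120,30),(9,255,255))>0;m=np.zeros_like(r);m[215:370,235:405]=1
q=P[r&m];z=q[:,2]; print("z range",np.percentile(z,[0.3,1,99,99.7]))
for a,b in((.085,.1),(.1,.115),(.115,.128)):
    s=q[(z>a)&(z<b)];A=np.c_[2*s[:,:2],np.ones(len(s))];f=np.linalg.lstsq(A,(s[:,:2]**2).sum(1),rcond=None)[0];print("slice",a,f[:2],np.sqrt(f[2]+f[:2]@f[:2]),len(s))
core=cv2.inRange(hsv,(10,40,80),(25,200,255))>0;m[:]=0;m[352:395,268:372]=1;c=P[core&m];print("core z",np.percentile(c[:,2],[50,90,98]))
for n in("top",):
    t=np.load("top0.npz");hs=cv2.cvtColor(t["im"],cv2.COLOR_RGB2HSV);k=np.zeros(hs.shape[:2],np.uint8);k[246:298,352:412]=(hs[246:298,352:412,1]>75)*255
    c=max(cv2.findContours(k,0,1)[0],key=cv2.contourArea);h=cv2.convexHull(c)[:,0]
    g=plane(h[:,0],h[:,1],t,.007);print(cv2.contourArea(c),cv2.minAreaRect((g[:,:2]*1000).astype(np.float32)),c[:,0].min(0),c[:,0].max(0))
a=cv2.imread("pics/top0.png")[230:310,320:460];cv2.imwrite("pics/c3.png",cv2.resize(a,None,fx=5.5,fy=5.5,interpolation=3))
```

```text
z range [0.0962794  0.09713692 0.14151196 0.17679923]
slice 0.085 [0.50466065 0.14572697] 0.026890202454303295 1017
slice 0.1 [0.5043265  0.14575578] 0.02679686503684677 5279
slice 0.115 [0.50401173 0.14586705] 0.02648152120856324 4754
core z [0.14247875 0.1444249  0.14467718]
968.0 ((464.1449279785156, -247.4893798828125), (73.82833862304688, 99.63381958007812), 27.199987411499023) [360 252] [403 291]
```

View pics/c3.png

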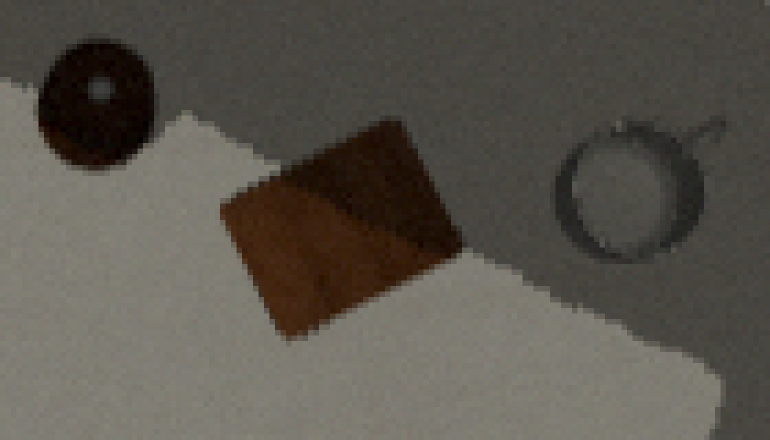

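The crop shows the coaster corners at crop pixels (220,207), (400,118), (463,246) and (288,341), the mill at (97,104) and the mug at (630,192). The coaster measures smaller than stated, so I look closer with the wrist camera on the way.

{"op": "step_arm", "data": {"targets": [[0.4,[-12,-20,20],[0,0,0]],[0.4,[-25,-50,45],[0,0,-0.09]],[0.4,[-40,-85,70],[0,0,-0.18]],[0.4,[-55,-120,90],[0,0,-0.27]],[0.4,[-75,-155,98],[0,0,-0.36]],[0.4,[-90,-190,98],[0,0,-0.45]],[0.4,[-96,-208,98],[0,0,-0.52]],[0.4,[-96,-208,98],[0,0,-0.52]]]}}

```text
time: 9.4
ee_pos: [0.4498, -0.0582, 0.2158]
tcp_rot: [-179.6, 38.4, 163.8]
wrist_force: [-0.0, 0.4, -1.5]
opening: 0.0533
grasp_force: 43.2
```

{"op": "step_arm", "data": {"targets": [[0.4,[0,0,0],[0,0,0]],[0.4,[0,0,0],[0,0,0]]]}}

```text
time: 9.6
ee_pos: [0.4497, -0.0563, 0.2151]
tcp_rot: [-179.6, 38.3, 164.1]
wrist_force: [-1.0, -1.0, -1.4]
opening: 0.0531
grasp_force: 43.1
```

Run:
```python
from g import *
o=bot.get_obs();print(o["time"],o["q"].round(1),o["ee_pos"],o["tcp_rot"],o["wrist_force"],o["opening"])
im,d,p=snap("wrist"); cv2.imwrite("pics/w4.png",im[...,::-1]); np.savez("wrist4.npz",im=im,d=d,**p)
s=np.load("side0.npz");f=lambda x,y:plane(200+x/3.3,230+y/3.3,s,.007)
c=[f(*a) for a in((427,83),(495,40),(542,100),(475,125))];print("side corners",np.round(c,3).tolist(),np.mean(c,0))
t=np.load("top0.npz");f=lambda x,y:plane(320+(x+.5)/5.5-.5,230+(y+.5)/5.5-.5,t,.007)
c=[f(*a) for a in((220,207),(400,118),(463,246),(288,341))];print("top corners",np.round(c,3).tolist(),np.mean(c,0))
hsv=cv2.cvtColor(im,cv2.COLOR_RGB2HSV);m=cv2.inRange(hsv,(4,90,20),(18,255,170))
cs=[c for c in cv2.findContours(m,0,1)[0] if cv2.contourArea(c)>800]
for c in cs:
    b=c[:,0]; g=plane(b[:,0],b[:,1],p,.007); print("wrist",cv2.boundingRect(c),cv2.minAreaRect((g[:,:2]*1000).astype(np.float32)))
```

```text
9.6 [ -1.2 -48.4 -39.7  61.4  -9.4  11.7] [ 0.44970371 -0.05628294  0.21506463] [-179.60438914   38.32685354  164.07997512] [-0.959369   -1.01744811 -1.41098807] 0.05305659126177732
side corners [[0.517, -0.241, 0.007], [0.453, -0.307, 0.007], [0.409, -0.219, 0.007], [0.471, -0.182, 0.007]] [ 0.4625775  -0.23728901  0.007     ]
top corners [[0.474, -0.188, 0.007], [0.519, -0.277, 0.007], [0.456, -0.307, 0.007], [0.409, -0.221, 0.007]] [ 0.46449378 -0.2483026   0.007     ]
wrist (469, 424, 60, 56) ((3022.324462890625, 172.74850463867188), (2279.82666015625, 304.11419677734375), 10.22510814666748)
wrist (236, 353, 135, 44) ((1214.815185546875, -326.21881103515625), (336.3200378417969, 304.3019714355469), 82.8705062866211)
wrist (529, 218, 111, 95) ((875.7647094726562, 198.85064697265625), (247.9392852783203, 131.12112426757812), 16.848913192749023)
wrist (471, 183, 42, 50) ((688.4656372070312, 69.60164642333984), (76.3614501953125, 41.709354400634766), 6.098249912261963)
wrist (221, 100, 76, 129) ((569.1090698242188, -157.43893432617188), (70.95604705810547, 178.74942016601562), 65.56468963623047)
wrist (38, 38, 136, 124) ((462.22686767578125, -244.88046264648438), (73.65711975097656, 102.36839294433594), 27.46803092956543)
```

View pics/w4.png

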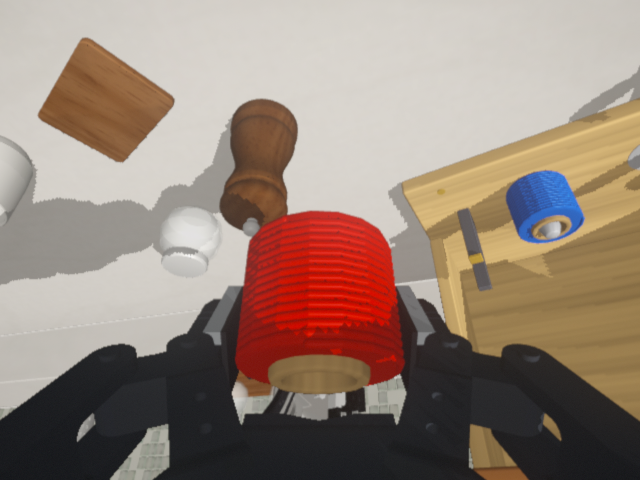

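The wrist picture shows the coaster at about (105,100), the mill at (262,160), the jar at (188,240), and the reel still well held. All views agree on a coaster centre near (0.463,-0.2465). The last pose was limited by joint 2, so I go farther out now.

{"op": "step_arm", "data": {"targets": [[0.4,[30,-20,-10],[0,0,-0.02]],[0.4,[40,-50,-15],[0,0,-0.05]],[0.4,[45,-85,-20],[0,0,-0.1]],[0.4,[48,-120,-20],[0,0,-0.14]],[0.4,[52,-155,-25],[0,0,-0.18]],[0.4,[54,-192,-30],[0,0,-0.208]],[0.4,[54,-192,-40],[0,0,-0.208]],[0.4,[54,-192,-40],[0,0,-0.208]]]}}

```text
time: 10.45
ee_pos: [0.5027, -0.2487, 0.1728]
tcp_rot: [-179.6, 38.1, 152.0]
wrist_force: [0.2, 0.7, -2.2]
opening: 0.053
grasp_force: 43.2
```

{"op": "step_arm", "data": {"targets": [[0.4,[0,0,-25],[0,0,0]],[0.4,[0,0,-50],[0,0,0]],[0.4,[0,0,-75],[0,0,0]],[0.4,[0,0,-95],[0,0,0]],[0.4,[0,0,-95],[0,0,0]],[0.4,[0,0,-95],[0,0,0]]]}}

```text
time: 11.05
ee_pos: [0.5039, -0.2481, 0.0812]
tcp_rot: [-179.6, 38.4, 152.1]
wrist_force: [0.3, -0.5, -0.2]
opening: 0.0532
grasp_force: 43.2
```

Run:
```python
from g import *
o=bot.get_obs();print(o["time"],o["q"].round(1),o["ee_pos"],o["tcp_rot"],o["wrist_force"],o["opening"])
go([.463,-.2465,.0385],yaw=-28)
w,d,p=snap("wrist");np.savez("wrist5.npz",im=w,d=d,**p)
P=pts(d,p);hsv=cv2.cvtColor(w,cv2.COLOR_RGB2HSV)
r=cv2.inRange(hsv,(0,120,30),(9,255,255))>0;m=np.zeros_like(r);m[205:370,235:405]=1
q=P[r&m];z=q[:,2];print(np.percentile(z,[.5,1,2,98]))
for a in(.055,.07,.085):
    s=q[(z>a)&(z<a+.015)]
    if len(s)>99: A=np.c_[2*s[:,:2],np.ones(len(s))];f=np.linalg.lstsq(A,(s[:,:2]**2).sum(1),rcond=None)[0];print("slice",a,f[:2],np.sqrt(f[2]+f[:2]@f[:2]),len(s))
k=cv2.inRange(hsv,(4,90,20),(18,255,170))
for c in cv2.findContours(k,0,1)[0]:
    if cv2.contourArea(c)>800: b=c[:,0];g=plane(b[:,0],b[:,1],p,.007);print(cv2.boundingRect(c),cv2.minAreaRect((g[:,:2]*1000).astype(np.float32)),np.median(P[b[:,1],b[:,0],2]))
```

```text
11.05 [-25.2 -30.7 -46.1  36.2  -2.1   2.1] [ 0.50387641 -0.24814642  0.08118905] [-179.60480464   38.39344289  152.13460526] [ 0.31016727 -0.45623674 -0.17812707] 0.05322921022884823
shift [-30.1, -4.1, -57.2] turn [-0.008, -0.027, 0.002] tcp [ 0.4738 -0.2522  0.0239] z [ 0.568 -0.302 -0.766]
[0.06653665 0.06704586 0.06780856 0.11127905]
slice 0.055 [ 0.49351922 -0.24223685] 0.02713230928883012 1028
slice 0.07 [ 0.49327167 -0.24196225] 0.026846306780584552 5575
slice 0.085 [ 0.49379385 -0.24213856] 0.02690821101495675 6844
(468, 450, 54, 27) ((1861.6864013671875, -369.6045837402344), (144.7023162841797, 655.6494750976562), 86.33592224121094) 0.10934157506614096
(267, 354, 104, 40) ((810.8333740234375, -412.1239318847656), (125.74087524414062, 155.21131896972656), 62.738609313964844) 0.11070714525631713
(527, 16, 113, 308) ((645.2723388671875, -122.19254302978516), (316.6189880371094, 41.128543853759766), 4.929500102996826) 0.048878834801084514
(158, 0, 258, 199) ((462.61962890625, -246.56674194335938), (73.92514038085938, 100.30509948730469), 27.382125854492188) 0.0063100486133251255
```

{"op": "step_arm", "data": {"targets": [[0.4,[-15,-2.5,-15],[0,-0.005,0]],[0.4,[-30.7,-4.5,-30],[-0.002,-0.01,0]],[0.4,[-30.7,-4.5,-42],[-0.002,-0.01,0]],[0.4,[-30.7,-4.5,-50],[-0.002,-0.01,0]],[0.4,[-30.7,-4.5,-54],[-0.002,-0.01,0]],[0.4,[-30.7,-4.5,-54],[-0.002,-0.01,0]],[0.4,[-30.7,-4.5,-54],[-0.002,-0.01,0]]]}}

```text
time: 11.8
ee_pos: [0.4733, -0.2536, 0.027]
tcp_rot: [-179.8, 39.0, 151.9]
wrist_force: [0.1, -0.4, -1.7]
opening: 0.053
grasp_force: 43.2
```

{"op": "step_arm", "data": {"targets": [[0.4,[0,0,-1],[0,0,0]],[0.4,[0,0,-2],[0,0,0]],[0.4,[0,0,-2],[0,0,0]]]}}

```text
time: 12.1
ee_pos: [0.4727, -0.2535, 0.0243]
tcp_rot: [-179.8, 38.9, 151.9]
wrist_force: [-0.8, -0.4, -1.6]
opening: 0.0528
grasp_force: 43.2
```

Run:
```python
from g import *
o=bot.get_obs();print(o["time"],o["q"].round(1),o["ee_pos"],o["tcp_rot"],o["wrist_force"],o["opening"])
w,d,p=snap("wrist")
P=pts(d,p);hsv=cv2.cvtColor(w,cv2.COLOR_RGB2HSV)
r=cv2.inRange(hsv,(0,120,30),(9,255,255))>0;m=np.zeros_like(r);m[205:370,235:405]=1
q=P[r&m];z=q[:,2];print(np.percentile(z,[.5,1,2,98]))
for a in(.01,.025,.037):
    s=q[(z>a)&(z<a+.015)]
    if len(s)>99: A=np.c_[2*s[:,:2],np.ones(len(s))];f=np.linalg.lstsq(A,(s[:,:2]**2).sum(1),rcond=None)[0];print("slice",a,f[:2],np.sqrt(f[2]+f[:2]@f[:2]),len(s))
```

```text
12.1 [-28.1 -33.2 -54.3  30.   -0.2  -0. ] [ 0.47271072 -0.25354161  0.02432807] [-179.81681229   38.91839     151.90182604] [-0.80587797 -0.40903459 -1.63366202] 0.05279128978429504
[0.00840726 0.00908923 0.0100143  0.05416263]
slice 0.01 [ 0.4622341  -0.24744393] 0.02695109444083285 5241
slice 0.025 [ 0.46247044 -0.24749364] 0.026896596235295864 6602
slice 0.037 [ 0.46266255 -0.24754646] 0.026850135840997626 7825
```

{"op": "step_arm", "data": {"targets": [[0.4,[0,0.5,-0.6],[0,-0.005,0]],[0.4,[0,0.5,-1.2],[0,-0.01,0]],[0.4,[0,0.5,-1.2],[0,-0.01,0]]]}}

```text
time: 12.45
ee_pos: [0.4731, -0.2534, 0.0241]
tcp_rot: [179.8, 39.5, 151.7]
wrist_force: [-2.6, 1.4, 4.3]
opening: 0.053
grasp_force: 43.7
```

{"op": "step_arm", "data": {"targets": [[0.4,[0,0,-0.5],[0,0,0]],[0.4,[0,0,-1],[0,0,0]],[0.4,[0,0,-1],[0,0,0]]]}}

```text
time: 12.75
ee_pos: [0.4736, -0.2536, 0.024]
tcp_rot: [179.8, 39.6, 151.7]
wrist_force: [-5.5, 2.8, 9.4]
opening: 0.0534
grasp_force: 44.3
```

{"op": "step_arm", "data": {"force": 20, "targets": [[0.4,[0,0,0.5],[0,0,0]],[0.66,[0,0,0.5],[0,0,0]],[0.72,[0,0,0.5],[0,0,0]],[0.82,[0,0,0.5],[0,0,0]],[0.82,[0,0,0.5],[0,0,0]],[0.82,[0,0,0.5],[0,0,0]]]}}

```text
time: 13.35
ee_pos: [0.4726, -0.253, 0.0224]
tcp_rot: [179.8, 39.4, 151.7]
wrist_force: [0.8, 0.5, -0.3]
opening: 0.07
grasp_force: 0.0
```

Run:
```python
from g import *
o=bot.get_obs();print(o["time"],o["ee_pos"],o["wrist_force"],o["opening"])
w,d,p=snap("wrist")
P=pts(d,p);hsv=cv2.cvtColor(w,cv2.COLOR_RGB2HSV)
r=cv2.inRange(hsv,(0,120,30),(9,255,255))>0;m=np.zeros_like(r);m[205:370,235:405]=1
q=P[r&m];z=q[:,2];print(np.percentile(z,[.5,1,2,98]))
for a in(.01,.025,.037):
    s=q[(z>a)&(z<a+.015)];A=np.c_[2*s[:,:2],np.ones(len(s))];f=np.linalg.lstsq(A,(s[:,:2]**2).sum(1),rcond=None)[0];print("slice",a,f[:2],len(s))
```

```text
13.35 [ 0.47256685 -0.25299587  0.02238216] [ 0.78367161  0.47200485 -0.32224169] 0.0700157266478348
[0.00742966 0.0081708  0.00906763 0.05319687]
slice 0.01 [ 0.46255665 -0.24720822] 5445
slice 0.025 [ 0.46244482 -0.24714388] 6542
slice 0.037 [ 0.46231036 -0.24703841] 7920
```

{"op": "step_arm", "data": {"targets": [[0.82,[-17,9,23],[0,0,0]],[0.82,[-34,18,46],[0,0,0]],[0.82,[-34,18,90],[0,0,0]],[0.82,[-20,30,130],[0,0,0.05]],[0.82,[0,60,165],[0,0,0.15]],[0.7,[20,100,170],[0,0,0.25]],[0.6,[25,140,170],[0,0,0.35]],[0.6,[28,180,170],[0,0,0.45]]]}}

```text
time: 14.2
ee_pos: [0.5009, -0.0715, 0.193]
tcp_rot: [179.8, 39.4, 177.7]
wrist_force: [0.2, -0.2, -0.1]
opening: 0.0512
grasp_force: 0.0
```

Run:
```python
from g import *
o=bot.get_obs();print(o["time"],o["q"].round(1),o["ee_pos"],o["tcp_rot"],o["wrist_force"],o["opening"])
im,d,p=snap("top");np.savez("top6.npz",im=im,d=d,**p)
P=pts(d,p);hsv=cv2.cvtColor(im,cv2.COLOR_RGB2HSV)
for nm,lo,hi,roi in(("red",(0,150,50),(8,255,255),(350,420,240,300)),("knob",(20,150,90),(32,255,255),(150,270,210,280))):
    m=cv2.inRange(hsv,lo,hi);k=0*m;x0,x1,y0,y1=roi;k[y0:y1,x0:x1]=m[y0:y1,x0:x1]
    v,u=np.nonzero(k)
    if len(v): print(nm,len(v),u.mean(),v.mean(),np.median(P[v,u],0),plane(u.mean(),v.mean(),p,.13))
go([.4843,.2629,.121],back=60)
go([.4843,.2629,.121],back=0)
```

```text
14.2 [-11.5 -42.1 -40.2  52.9   6.   -7.1] [ 0.50093617 -0.07151871  0.19296581] [179.83957178  39.43697964 177.69536279] [ 0.24647039 -0.19331814 -0.1248765 ] 0.05119799727218199
red 245 382.2244897959184 270.9714285714286 [ 0.45900206 -0.24109547  0.05250979] [ 0.45607498 -0.23519466  0.13      ]
knob 32 183.5 249.40625 [0.48673228 0.26435382 0.12948735] [0.50309894 0.25203511 0.13      ]
shift [-42.2, 324.9, -40.3] turn [-0.002, -0.01, 0.268] tcp [0.4587 0.2567 0.1524] z [ 0.625  0.151 -0.766]
shift [-4.7, 333.9, -86.3] turn [-0.002, -0.01, 0.268] tcp [0.4962 0.2658 0.1064] z [ 0.625  0.151 -0.766]
```

{"op": "step_arm", "data": {"targets": [[0.6,[-5,45,0],[0,0,0.05]],[0.6,[-10,90,0],[0,0,0.1]],[0.6,[-15,135,0],[0,-0.01,0.15]],[0.6,[-20,180,0],[0,-0.01,0.2]],[0.6,[-27,225,0],[0,-0.01,0.25]],[0.6,[-35,270,-10],[-0.002,-0.01,0.268]],[0.6,[-42,310,-25],[-0.002,-0.01,0.268]],[0.6,[-42,325,-40],[-0.002,-0.01,0.268]]]}}

```text
time: 15.05
ee_pos: [0.4576, 0.2553, 0.1524]
tcp_rot: [180.0, 40.0, -166.9]
wrist_force: [0.3, -0.5, -0.2]
opening: 0.0512
grasp_force: 0.0
```

{"op": "step_arm", "data": {"targets": [[0.6,[0,0,0],[0,0,0]],[0.6,[0,0,0],[0,0,0]]]}}

```text
time: 15.25
ee_pos: [0.4584, 0.2519, 0.1524]
tcp_rot: [-179.9, 39.9, -167.0]
wrist_force: [0.1, -0.5, 1.3]
opening: 0.0514
grasp_force: 0.0
```

Run:
```python
from g import *
o=bot.get_obs();print(o["time"],o["q"].round(1),o["ee_pos"],o["tcp_rot"],o["opening"])
im,d,p=snap("wrist");np.savez("wrist7.npz",im=im,d=d,**p);cv2.imwrite("pics/w7.png",im[...,::-1])
P=pts(d,p);hsv=cv2.cvtColor(im,cv2.COLOR_RGB2HSV);m=cv2.inRange(hsv,(20,150,80),(34,255,255))>0
q=P[m];q=q[(q[:,2]>.102)&(q[:,2]<.128)&(np.hypot(q[:,0]-.485,q[:,1]-.263)<.03)];print("knob surf",len(q),np.median(q,0),q.min(0),q.max(0))
go([.4843,.2629,.122],back=0)
```

```text
15.25 [ 37.  -37.7 -42.4  47.9 -15.2  18.8] [0.45844786 0.25191687 0.15244273] [-179.90699398   39.93754212 -166.96592781] 0.05139705631193956
knob surf 1369 [0.4787684  0.26216519 0.11559724] [0.47615837 0.25604417 0.10200831] [0.48607405 0.27229764 0.12799159]
shift [37.3, 14.3, -45.8] turn [0.001, 0.0, 0.012] tcp [0.4962 0.2658 0.1074] z [ 0.625  0.151 -0.766]
```

{"op": "step_arm", "data": {"targets": [[0.6,[12,5,-15],[0,0,0.012]],[0.6,[25,10,-30],[0,0,0.012]],[0.6,[37.5,14.5,-45],[0,0,0.012]],[0.6,[37.5,14.5,-45],[0,0,0.012]]]}}

```text
time: 15.7
ee_pos: [0.4969, 0.2648, 0.1063]
tcp_rot: [-179.9, 39.9, -166.5]
wrist_force: [-0.6, -1.0, 0.3]
opening: 0.0512
grasp_force: 0.0
```

{"op": "step_arm", "data": {"force": 25, "targets": [[0.1,[0,0,0],[0,0,0]],[0.1,[0,0,0],[0,0,0]],[0.1,[0,0,0],[0,0,0]],[0.1,[0,0,0],[0,0,0]],[0.1,[0,0,0],[0,0,0]]]}}

```text
time: 16.2
ee_pos: [0.4964, 0.2668, 0.1093]
tcp_rot: [180.0, 40.1, -166.4]
wrist_force: [-6.6, -1.1, 6.5]
opening: 0.0151
grasp_force: 26.1
```

Run:
```python
from g import *
o=bot.get_obs();h=rack(0,125,0)[:2]
z=Ro.from_euler('xyz',o["tcp_rot"],degrees=True).as_matrix()[:,2];k=(o["ee_pos"]-.019*z)[:2];r=k-h;phi=np.degrees(np.arctan2(r[1],r[0]))%360
print(o["ee_pos"],o["opening"],k,np.linalg.norm(r),"keeper deg",283.6-phi)
n=32
pp=np.radians(np.linspace(phi,283.6,n+1));q=np.c_[np.cos(pp),np.sin(pp)]
q=(h+.1245*q)*1000
for i in range(0,n,8): print([ (q[j]-q[i]).round(1).tolist() for j in range(i+1,i+9)])
```

```text
[0.49641115 0.26680115 0.10929455] 0.015134698876933998 [0.48451559 0.26391613] 0.124423324537708 keeper deg 99.41548691336129
[[0.7, -6.7], [1.7, -13.4], [3.1, -20.0], [4.9, -26.5], [7.0, -32.9], [9.4, -39.2], [12.2, -45.4], [15.3, -51.3]]
[[3.4, -5.8], [7.2, -11.4], [11.2, -16.8], [15.6, -22.0], [20.2, -26.9], [25.0, -31.6], [30.1, -36.0], [35.5, -40.2]]
[[5.6, -3.8], [11.3, -7.4], [17.3, -10.6], [23.4, -13.4], [29.6, -16.0], [36.0, -18.2], [42.5, -20.0], [49.1, -21.5]]
[[6.7, -1.1], [13.4, -1.9], [20.1, -2.3], [26.8, -2.4], [33.6, -2.0], [40.3, -1.4], [47.0, -0.3], [53.6, 1.1]]
```

{"op": "step_arm", "data": {"targets": [[0.1,[0.7,-6.7,0.5],[0,0,0]],[0.1,[1.7,-13.4,0.5],[0,0,0]],[0.1,[3.1,-20,0.5],[0,0,0]],[0.1,[4.9,-26.5,0.5],[0,0,0]],[0.1,[7,-32.9,0.5],[0,0,0]],[0.1,[9.4,-39.2,0.5],[0,0,0]],[0.1,[12.2,-45.4,0.5],[0,0,0]],[0.1,[15.3,-51.3,0.5],[0,0,0]]]}}

```text
time: 17.0
ee_pos: [0.512, 0.2147, 0.1088]
tcp_rot: [-180.0, 40.1, -166.4]
wrist_force: [-2.0, 2.2, 6.7]
opening: 0.0151
grasp_force: 26.2
```

{"op": "step_arm", "data": {"targets": [[0.1,[3.4,-5.8,0],[0,0,0]],[0.1,[7.2,-11.4,0],[0,0,0]],[0.1,[11.2,-16.8,0],[0,0,0]],[0.1,[15.6,-22,0],[0,0,0]],[0.1,[20.2,-26.9,0],[0,0,0]],[0.1,[25,-31.6,0],[0,0,0]],[0.1,[30.1,-36,0],[0,0,0]],[0.1,[35.5,-40.2,0],[0,0,0]]]}}

```text
time: 17.8
ee_pos: [0.5474, 0.1747, 0.1084]
tcp_rot: [-180.0, 40.0, -166.4]
wrist_force: [-2.0, 2.5, 6.8]
opening: 0.015
grasp_force: 26.5
```

{"op": "step_arm", "data": {"targets": [[0.1,[5.6,-3.8,0],[0,0,0]],[0.1,[11.3,-7.4,0],[0,0,0]],[0.1,[17.3,-10.6,0],[0,0,0]],[0.1,[23.4,-13.4,0],[0,0,0]],[0.1,[29.6,-16,0],[0,0,0]],[0.1,[36,-18.2,0],[0,0,0]],[0.1,[42.5,-20,0],[0,0,0]],[0.1,[49.1,-21.5,0],[0,0,0]]]}}

```text
time: 18.6
ee_pos: [0.5964, 0.1534, 0.1081]
tcp_rot: [-180.0, 40.0, -166.3]
wrist_force: [-1.2, 1.8, 5.7]
opening: 0.0152
grasp_force: 26.5
```

```bash
cat > k.py <<'E'
from g import *
o=bot.get_obs();h=rack(0,125,0)[:2]
z=Ro.from_euler('xyz',o["tcp_rot"],degrees=True).as_matrix()[:,2];k=(o["ee_pos"]-.019*z)[:2];r=k-h;phi=np.degrees(np.arctan2(r[1],r[0]))%360
print(o["time"],o["ee_pos"],o["tcp_rot"],o["opening"],o["wrist_force"],k,np.linalg.norm(r),"keeper deg",283.6-phi)
E
python3 k.py
```

```text
18.6 [0.59638081 0.15336019 0.10809246] [-179.99097566   39.97876338 -166.34861955] 0.015230459646514677 [-1.18923888  1.81179134  5.70632919] [0.58451741 0.15048195] 0.12485911673033516 keeper deg 24.724180945857768
```

{"op": "step_arm", "data": {"targets": [[0.1,[6.7,-1.1,0],[0,0,0]],[0.1,[13.4,-1.9,0],[0,0,0]],[0.1,[20.1,-2.3,0],[0,0,0]],[0.1,[26.8,-2.4,0],[0,0,0]],[0.1,[33.6,-2,0],[0,0,0]],[0.1,[40.3,-1.4,0],[0,0,0]],[0.1,[47,-0.3,0],[0,0,0]],[0.1,[52,0.7,0],[0,0,0]]]}}

```text
time: 19.4
ee_pos: [0.6481, 0.1544, 0.1078]
tcp_rot: [180.0, 39.9, -166.3]
wrist_force: [-14.4, 2.7, 11.2]
opening: 0.0151
grasp_force: 28.2
```

{"op": "step_arm", "data": {"targets": [[0.1,[1.5,0.3,0],[0,0,0]],[0.1,[3,0.7,0],[0,0,0]],[0.1,[3,0.7,0],[0,0,0]]]}}

```text
time: 19.7
ee_pos: [0.6496, 0.1547, 0.1074]
tcp_rot: [180.0, 39.8, -166.3]
wrist_force: [-25.7, -1.2, 16.2]
opening: 0.0149
grasp_force: 29.4
```

```bash
python3 k.py
```

```text
19.7 [0.64960892 0.15474506 0.10743134] [ 179.9918934    39.79099286 -166.34484396] 0.01489742033109085 [-25.73944481  -1.1527927   16.20582185] [0.63779347 0.15187179] 0.12459011851801331 keeper deg 0.05210950502873857
```

{"op": "step_arm", "data": {"targets": [[0.6,[0,0,0],[0,0,0]],[0.6,[0,0,0],[0,0,0]],[0.6,[0,0,0],[0,0,0]],[0.6,[-12,-3,15],[0,0,0]],[0.6,[-30,-7,36],[0,0,0]],[0.6,[-60,-15,70],[0,0,0]],[0.6,[-85,-21,85],[0,0,0]],[0.6,[-85,-21,85],[0,0,0]]]}}

```text
time: 20.5
ee_pos: [0.5654, 0.1333, 0.1967]
tcp_rot: [-179.9, 40.2, -166.4]
wrist_force: [0.6, -0.4, 0.3]
opening: 0.051
grasp_force: 0.0
```

Run:
```python
from g import *
o=bot.get_obs();print(o["time"],o["ee_pos"],o["wrist_force"],o["opening"])
im,d,p=snap("wrist");np.savez("wrist8.npz",im=im,d=d,**p)
P=pts(d,p);hsv=cv2.cvtColor(im,cv2.COLOR_RGB2HSV);m=cv2.inRange(hsv,(20,150,80),(34,255,255))>0
q=P[m];q=q[(q[:,2]>.102)&(q[:,2]<.128)&(np.hypot(q[:,0]-.638,q[:,1]-.152)<.05)];print("knob surf",len(q),np.median(q,0))
# bar line: z .088-.096
q=P[(abs(P[...,2]-.091)<.004)&(abs(P[...,0]-.64)<.08)&(P[...,1]<.29)&(P[...,1]>.0)];f=np.polyfit(q[:,1],q[:,0],1);print("bar yaw",np.degrees(np.arctan(-f[0])),len(q),q[:,1].min(),q[:,1].max(),"x at y=.04",np.polyval(f,.04))
t,d2,p2=snap("top");P=pts(d2,p2);hs=cv2.cvtColor(t,cv2.COLOR_RGB2HSV)
for nm,(x0,x1,y0,y1),z0,z1 in(("jar",(365,402,195,232),.064,.076),("mill",(325,350,235,262),.09,.14),("mug",(415,460,240,285),.05,.075),("reel",(360,405,250,295),.045,.065)):
    mm=np.zeros(d2.shape,bool);mm[y0:y1,x0:x1]=1;q=P[mm&(P[...,2]>z0)&(P[...,2]<z1)];b=cv2.minAreaRect((q[:,:2]*1000).astype(np.float32));print(nm,len(q),np.round(b[0],1),np.round(b[1],1))
a=np.hstack([cv2.resize(im,(400,300)),cv2.resize(t[150:300,150:350],(400,300))]);s,_,_=snap("side")
a=np.vstack([a,np.hstack([cv2.resize(s[230:400,200:400],(400,300)),np.zeros((300,400,3),np.uint8)])]);cv2.imwrite("pics/f8.png",a[...,::-1])
```

```text
20.5 [0.56544871 0.13331199 0.19672897] [ 0.55980571 -0.39743597  0.32199834] 0.050997427380461556
knob surf 796 [0.63209038 0.15047585 0.11546503]
bar yaw 15.749208866916167 5264 0.0008004365068265466 0.2840360255098041 x at y=.04 0.669280645353295
jar 241 [ 618.1 -251.2] [44.4 45.2]
mill 303 [ 517.2 -126.1] [46. 48.]
mug 158 [ 485.  -382.2] [63.6 76.4]
reel 292 [ 461.5 -246.1] [52.1 52.4]
```

View pics/f8.png

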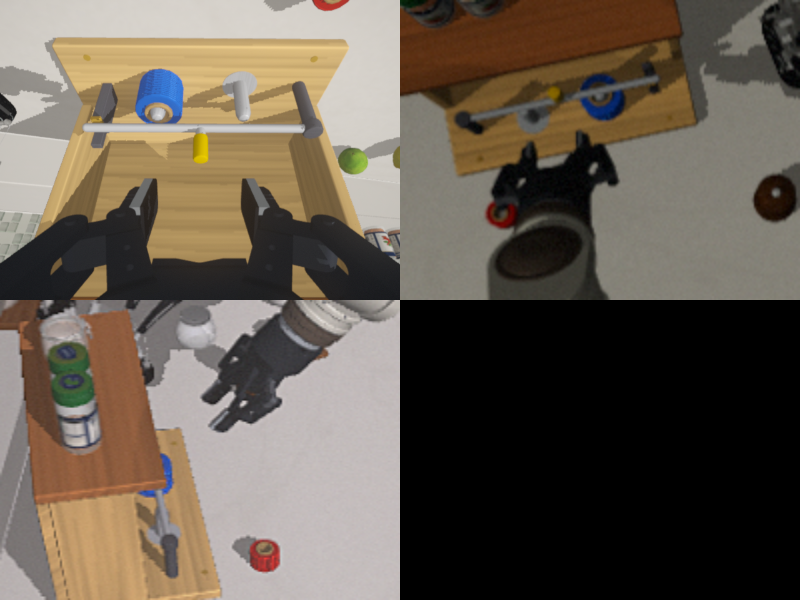

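The final view shows the bar lying in the catch across the blue reel, with the knob on the post line and the red reel's post bare. The mug's rectangle shifted a few mm between readings, so I check that by comparing pixels.

Run:
```python
from g import *
a=np.load("top0.npz");im,d,p=snap("top")
for n,(x0,x1,y0,y1) in dict(mug=(410,460,240,285),jar=(365,405,192,235),mill=(322,354,232,266)).items():
    A=cv2.cvtColor(a["im"],6+1)[y0:y1,x0:x1].astype(np.float32);B=cv2.cvtColor(im,7)[y0:y1,x0:x1].astype(np.float32)
    dz=np.abs(a["d"][y0:y1,x0:x1]-d[y0:y1,x0:x1]);e=[cv2.Laplacian(cv2.GaussianBlur(x,(0,0),1.5),cv2.CV_32F) for x in(A,B)]
    Da,Db=[x[y0:y1,x0:x1].astype(np.float32) for x in(a["d"],d)]
    print(n,"depth phase shift",cv2.phaseCorrelate(Da,Db),"frac dz>1cm",(dz>.01).mean())
```

```text
mug depth phase shift ((14.367495216983523, 20.715185782150215), -0.07987689971923828) frac dz>1cm 0.021777777777777778
jar depth phase shift ((-18.173452931051457, 19.466692768038108), 0.318960706392924) frac dz>1cm 0.021511627906976746
mill depth phase shift ((1.0911227168977966, -2.5129504576723534), 0.6196990222152736) frac dz>1cm 0.022058823529411766
```

The depth change is the same 2% noise for all three, so nothing moved. Handing in.

```bash
python3 -c "
from workcell import bot
print(bot.job_done())"
```

```text
the job is handed in; nothing more can be done
None
```

The job is handed in (no verdict came back): the red reel stands upright within about 1 mm of the coaster's centre, the keeper is shut in the catch over the blue reel, the mill, mug and jar show no movement in the top camera, and the gripper is open and clear at about 20.5 s.

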